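Dock the battery module in the test slide

ROBOT

A 6-joint arm with a two-finger parallel gripper is mounted at the origin on the work surface. World frame = base frame: x ahead of the robot, y to its left, z up, the work surface at z = 0. Lengths are in mm, angles in rad, forces in N, time in s.
With the tool pointing down it reaches from about 300 to 775 mm from the base axis. Payload 14.6 kg.
Tool frame: the origin (TCP) lies at the very end of the fingers, on their centre line; the grasp point (between the pads) lies 19 mm behind it (manip.grip_point_offset is the distance from the TCP to the grasp point, in mm); z points along the fingers, y is the line along which they close (so a half turn about z gives the same grasp; the last joint's range is limited). The gripper opens to 94 mm and grips with 3 to 60 N. Pads are 16 mm wide; open, the fingers measure 119 mm over their backs; the gripper's body (75 mm by 177 mm) begins 78 mm behind the grasp point.
Start: joints at [1.173, 0.3, 1.521, -0, 1.321, -0.067], TCP at [178.637, 520.171, 205.446] pointing down, gripper open.
Joint ranges: [-3.03, 3.03], [-0.79, 2.21], [0.23, 2.52], [-1.04, 4.18], [0, 3.07], [-2.55, 2.55]. Speed limits (rad/s): [2.22, 2.22, 2.57, 3.14, 3.14, 3.14].

INTERFACE

Orientations are given as [roll, pitch, yaw] about the fixed x, y, z axes, in that order (R = Rz(yaw) Ry(pitch) Rx(roll)).
In Python, from cell import telemetry, eyes, manip gives the robot as it stands.
- The arm moves only by the tool play_rows, never from a script. Its arguments are lists of equal length, an entry for each row: "translation": the shift along the world's x, y, z in m, a list of three; "yaw": the turn about the world's z in rad. A call has 1 to 12 rows; each row is the pose to reach, as a shift and turn from the pose commanded when the call began; what a row does not reach only later rows make up. A row lasts 1/8 s, in which the tool goes at most 62.5 mm and 10.7 degrees, less where a joint would pass 70% of its speed; a pose out of reach is approached as far as the arm can. A call with a gripper value outside its range is refused whole. "hand" is the opening, from 0 (shut) to 1 (fully open), set as the call begins (left out, the last holds). The fingers move at their own pace and stop on an object; "force" is the grip in N (left out, the last holds). Time passes only in rows, so rows that repeat a pose let the fingers close. It gives the time, the measured TCP pose, the force, the opening and the grip force at its end, in the units of the state.
- telemetry.read_state(): the state, without advancing time (a new reading comes with each control period).
- eyes.camera(name): name is "side" or "top" or "wrist"; returns a dict with "pixels" (420x560x3 uint8, red, green, blue), "fx", "fy", "cx", "cy" (pixels), "dist_coeffs" ([k1, k2, p1, p2, k3] as OpenCV has them; the pictures are not rectified), "cam_to_world" (4x4, takes a point from camera to world coordinates); the wrist camera has in their place "T_tool_cam" (4x4, takes a point from camera to tool coordinates, whose origin is the TCP and whose axes are the flange's). Camera axes: x right, y up, looking along -z (the intrinsics and any distortion apply to the point x, -y, -z); pixel columns grow to the right and rows downward; lengths in mm; the calibration is good to about 2 mm. A picture is of the moment at which its call begins: read the wrist's pose just before it. There is no depth.
- manip.sign_off(): hands the job in; it is judged then, once.
The state is a dict: "clock": time; "joints": joint angles; "qd": joint speeds; "effort": joint torques, N m; "eef_pos": TCP position; "eef_rot": TCP orientation; "wrist_force": force on the tool from outside, world axes, zero at the start; "moment": the same for the moment, N m; "finger_gap": finger opening in mm; "finger_force": force on a finger pad.
Only numpy, scipy, OpenCV 4.12 (cv2) and the standard library are available. Lean on these libraries where they do the work, as an engineer would, in place of code of your own. Each camera call takes 0.05 s, during which the arm holds its last target. There are 200 camera calls.

TASK

The battery module sits in the carriage of the test slide, which is locked. Press the red lock button on the carriage and keep it held down while you push the carriage all the way to its end stop at the blue contact head, then let the button go so that it pops up and locks there, and move clear. Nothing needs picking up: leave the module sitting in its nest and do not disturb the other things.

Things in the scene. Friction and masses are not known exactly. Their poses are not given: they have to be found in the camera images.
- fixture: Test slide, fixed to the table: dark steel base plate 185 x 310 mm, 10 mm thick, lying on the table. Origin on the underside, on the slide's centre line. Its own +y axis is the direction in which the carriage must slide, towards the blue contact head (85 mm wide, 95 mm tall) at its +y end. The spare module and the blue tape roll stand on the base plate's +x side, beside the slide.
- carriage (a joint): Aluminium carriage (deck 88 x 118 mm, deck top 48 mm above the table) on two steel rails: 0 m = parked and locked, 0.132 m = against its built-in end stop, where the module meets the contact head. About 4 N of sliding friction. It keeps its place when left. Locked unless the button is pressed: a hook under the button catches a brass comb with a notch every 12 mm.
- lock (a joint): Spring lock button, how far it is pressed straight down: 0 m = up (locked), 0.009 m = fully down. It frees the carriage from 0.0055 m on. It needs about 2 N to start, 4 N to free the carriage, 5.5 N at the bottom. When let go at the end stop it springs back up to 0 and locks; let go elsewhere, it catches in the next notch.
- button_top (a point): Centre of the top of the red round lock button (28 mm across), 58 mm above the table when up and 10 mm proud of the carriage deck; moves with the carriage and the button. Axes parallel to the fixture's.
- push_plate (a point): Middle of the near face of the upright yellow push plate on the carriage (76 mm wide, 5 mm thick, its top 76 mm above the table), which stands ahead of the button in the slide direction: its face is 20 mm from the button's centre. A finger on the button that moves in the slide direction comes against this face and pushes the carriage. Axes parallel to the fixture's.
- nest (a point): Centre of the floor of the carriage's nest beyond the push plate, deck height, 10 mm high lips; moves with the carriage. Axes parallel to the fixture's.
- module_base (a point): Centre of the underside of the loose battery module in the nest: black block 64 x 54 mm, 40 mm tall, green bands, two yellow caps, 0.3 kg; its top 88 mm above the table. To be left in the nest.
- spare_module_base (a point): Centre of the underside of the spare module, loose, same size, orange bands, standing on the fixture's base plate. Bystander.
- tape_roll: Blue ring of tape, 48 mm across, 18 mm tall, on the fixture's base plate. Bystander.
- meter: Grey hand meter, 75 x 150 x 42 mm, lying. Bystander.
- bottle: Blue drinking bottle, 68 mm across, 220 mm tall. Bystander.
- screwdriver: Screwdriver with red handle, lying. Bystander.
- screw_tray: Orange open tray, 120 x 90 x 30 mm. Bystander.
- mug: White mug, 80 mm across, 90 mm tall. Bystander.
Things that resemble listed ones, but are neither listed nor needed, are in the scene too. Leave any pink look-alike of the part that bears module_base alone.

How it is judged (in metres and radians):
On the way, in this order (a step that is already met when the one before it is completed fails the run):
1. the lock button is pressed (5 mm or more) with the carriage still parked (value of joint lock above 0.005 m and value of joint carriage below 0.006 m), for 0.1 s.
2. the carriage reaches its end stop (within 3 mm) with the button still held down (4 mm or more) (value of joint carriage above 0.129 m and value of joint lock above 0.004 m), for 0.1 s.
At the end, for the whole second after the job is handed in: The carriage is within 3 mm of its end stop and at rest, the lock button is up again (within 1.5 mm), the module sits flat in its nest, and the robot touches nothing (value of joint carriage above 0.129 m and value of joint lock below 0.0015 m and velocity of joint carriage between -0.005 and 0.005 m/s and x of module_base in the frame of nest between -0.008 and 0.008 m and y of module_base in the frame of nest between -0.008 and 0.008 m and z of module_base in the frame of nest below 0.005 m and angle between module_base's own z axis and vertical below 0.1 rad).
It fails at once if the button is let up (less than 2 mm down) while the carriage is between its parked place and the end stop (value of joint carriage between 0.008 and 0.124 m and value of joint lock below 0.002 m).
It fails at once if the module is lifted or knocked out of its nest (z of module_base in the frame of nest above 0.008 m or horizontal distance between module_base and nest above 0.015 m or angle between module_base's own z axis and vertical above 0.3 rad).
It fails at once if a bystander is moved by more than 30 mm (distance of any of spare_module_base, meter, bottle, screwdriver, screw_tray, mug, tape_roll from where it was at the start of the episode above 0.03 m).
It also fails if it takes over 45 s, if anything falls off the work surface, if the arm or the gripper's body presses on something with over 40 N, if the wrist force passes 120 N, or if a joint passes its speed limit or range.

## Working session

There is one attempt and no reset: what is moved stays moved. The work goes in short steps, Python scripts to look and compute and a tool call to move; the robot and the scene stay as the last step left them, time stands still between calls to the robot, and variables do not carry over. Pictures are saved under pics/ and viewed, at most 10 in all, crops included, and the job is handed in when it is done.

Besides the shell and the picture viewer there is one more tool, called after "Request:" by a JSON object that holds its "fn" and its "kwargs". play_rows: Moves the arm, as the interface text tells. Its arguments: {"type":"object","properties":{"translation":{"type":"array","items":{"type":"array","items":{"type":"number"}}},"yaw":{"type":"array","items":{"type":"number"}},"hand":{"type":"number"},"force":{"type":"number"}},"required":["translation","yaw"]}

```bash
mkdir -p pics; cat > h.py <<'E'
import numpy as np, cv2
from cell import telemetry, eyes, manip
def cam(n,save=None):
    s=telemetry.read_state(); c=eyes.camera(n)
    if save: cv2.imwrite('pics/'+save,c['pixels'][:,:,::-1])
    return s,c
def ray(c,uv,z):
    K=np.array([[c['fx'],0,c['cx']],[0,c['fy'],c['cy']],[0,0,1]])
    p=cv2.undistortPoints(np.array([[uv]],float),K,np.array(c['dist_coeffs'])).ravel()
    T=np.array(c['cam_to_world']); d=T[:3,:3]@np.array([p[0],-p[1],-1]); o=T[:3,3]
    return o+d*(z-o[2])/d[2]
E
python3 - <<'E'
from h import *
for n in('top','side'): s,c=cam(n,n+'1.png')
print(s)
E
```

```text
{'clock': 0.05, 'joints': array([ 1.17338239e+00,  3.00422708e-01,  1.52155690e+00,  5.19051463e-06,
        1.32071322e+00, -6.66265169e-02]), 'qd': array([ 0.00083923, -0.00189142, -0.00063055, -0.00262196,  0.0022722 ,
       -0.00108993]), 'effort': array([ 1.65634516e-03, -5.33210278e+01, -3.53714597e+01,  7.10948347e-02,
        2.35080847e-02, -3.57883937e-05]), 'eef_pos': array([178.54941787, 519.94125033, 204.92310669]), 'eef_rot': array([-3.14049525e+00, -7.82634428e-05,  2.81080390e+00]), 'wrist_force': array([ 0.33343887, -0.19784624,  0.66746551]), 'moment': array([ 0.05750991, -0.03142405,  0.02081569]), 'finger_force': 0.0, 'finger_gap': 93.85628680765285}
```

View pics/top1.png

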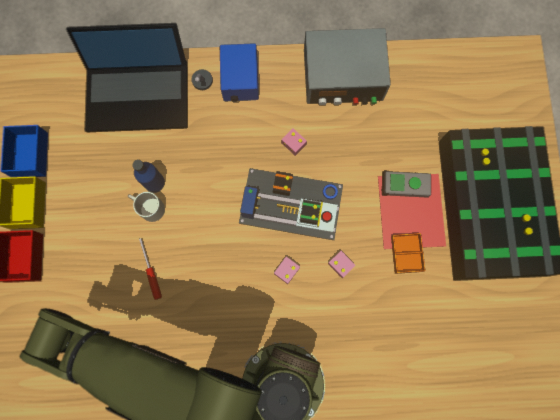

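View pics/side1.png

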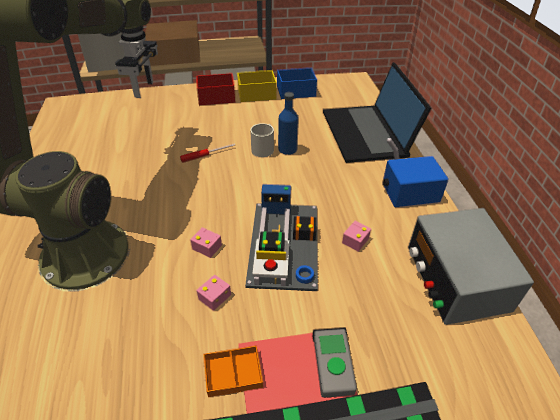

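Top view: red button is at (327,216), the blue head at (250,203), and the slide runs leftwards (about world +y). The side view shows the button at (270,265). Next I'll measure the button and the slide heading.

```bash
cat >> h.py <<'E'
def blob(c,lo,hi,near,rad,wrap=False):
    h=cv2.cvtColor(c['pixels'],cv2.COLOR_RGB2HSV)
    if wrap: h[:,:,0]=(h[:,:,0].astype(int)+90)%180
    m=cv2.inRange(h,lo,hi); k=np.zeros_like(m); cv2.circle(k,near,rad,255,-1); m&=k
    ys,xs=np.nonzero(m); return np.array([xs.mean(),ys.mean()]),len(xs),m
E
python3 - <<'E'
from h import *
for n,p in(('top',(327,216)),('side',(270,265))):
    s,c=cam(n)
    uv,a,m=blob(c,(80,150,90),(98,255,255),p,14,True)
    print(n,uv,a,ray(c,uv,57).round(1))
    if n=='top':
        h=cv2.cvtColor(c['pixels'],cv2.COLOR_RGB2HSV)
        m=255-cv2.inRange(h,(8,70,80),(25,255,255)) # not wood
        m[:160]=0;m[250:]=0;m[:,:232]=0;m[:,350:]=0
        q=max(cv2.findContours(m,0,2)[0],key=cv2.contourArea)
        b=cv2.boxPoints(cv2.minAreaRect(q)); P=np.array([ray(c,x,10) for x in b])
        print(b.round(1).tolist(),P.round(1).tolist())
        for i in range(4):
            d=P[(i+1)%4]-P[i]; print(np.linalg.norm(d).round(1),np.arctan2(d[1],d[0]).round(3))
        print(c['cam_to_world'].round(2)[:3,3])
E
```

```text
top [326.27419355 215.87096774] 62 [ 502.7 -156.9   57. ]
[[237.8000030517578, 222.60000610351562], [247.3000030517578, 167.8000030517578], [343.0, 184.39999389648438], [333.3999938964844, 239.1999969482422]] [[501.1, 122.7, 10.0], [681.2, 86.9, 10.0], [612.5, -221.6, 10.0], [434.8, -179.6, 10.0]]
183.6 -0.196
316.1 -1.79
182.6 2.91
309.5 1.355
[ 2.02290e+02 -3.10000e-01  1.73209e+03]
side [270.1    263.6375] 80 [ 504.2 -158.8   57. ]
```

Request:
{"fn": "play_rows", "kwargs": {"translation": [[0.027, -0.056, 0], [0.054, -0.112, 0], [0.082, -0.168, 0], [0.109, -0.224, 0], [0.136, -0.28, 0], [0.163, -0.336, 0], [0.19, -0.392, 0], [0.218, -0.448, 0], [0.245, -0.504, 0], [0.272, -0.56, 0], [0.299, -0.616, 0], [0.326, -0.672, 0]], "yaw": [-0.12, -0.24, -0.36, -0.48, -0.6, -0.72, -0.84, -0.96, -1.08, -1.2, -1.32, -1.457], "hand": 0}}

```text
clock: 1.7
eef_pos: [505.2, -153.9, 205.4]
eef_rot: [3.141, -0.0, 1.349]
wrist_force: [1.4, 1.4, -0.8]
finger_gap: 0.5
finger_force: 0.0
```

Request:
{"fn": "play_rows", "kwargs": {"translation": [[0, 0, -0.04], [0, 0, -0.08], [0, 0, -0.105], [0, 0, -0.105], [0, 0, -0.105]], "yaw": [0, 0, 0, 0, 0]}}

```text
clock: 2.33
eef_pos: [505.2, -152.0, 101.6]
eef_rot: [3.14, 0.0, 1.354]
wrist_force: [0.7, -0.9, 0.3]
finger_gap: 0.4
finger_force: 0.0
```

```bash
python3 - <<'E'
from h import *
from scipy.spatial.transform import Rotation as R
s,c=cam('wrist','w1.png')
T=np.eye(4);T[:3,:3]=R.from_euler('xyz',s['eef_rot']).as_matrix();T[:3,3]=s['eef_pos']
c['cam_to_world']=T@c['T_tool_cam']
np.save('w1.npy',c['cam_to_world'])
h=cv2.cvtColor(c['pixels'],cv2.COLOR_RGB2HSV);h[:,:,0]=(h[:,:,0].astype(int)+90)%180
m=cv2.inRange(h,(82,150,80),(98,255,255))
for q in cv2.findContours(m,0,2)[0]:
    if cv2.contourArea(q)>200:
        (e,ax,an)=cv2.fitEllipse(q); print(e,ax,cv2.boundingRect(q),ray(c,e,58).round(1))
print(s['eef_pos'],s['eef_rot'],s['wrist_force'])
# tip pixel
p=np.linalg.inv(c['T_tool_cam'])@[0,0,0,1]; print('tip px',c['cx']+c['fx']*p[0]/-p[2],c['cy']-c['fy']*p[1]/-p[2])
E
```

```text
(278.8381042480469, 236.6891326904297) (19.071308135986328, 36.25131607055664) (262, 227, 34, 20) [ 506.2 -154.6   58. ]
[ 505.15594346 -151.97962883  101.59910271] [3.14020556e+00 1.97995256e-04 1.35388879e+00] [ 0.74180883 -0.91584691  0.33241896]
tip px 276.69590012878285 257.7332517786242
```

View pics/w1.png

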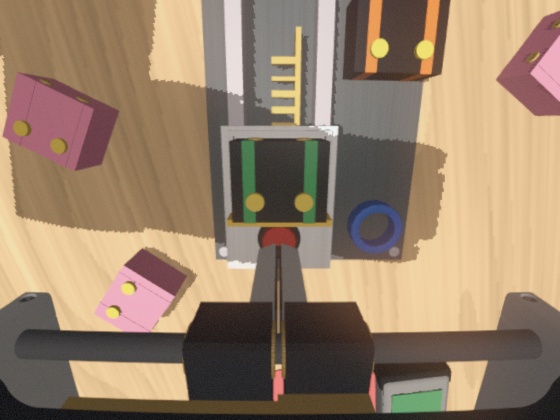

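The wrist view shows the button's leading edge at row 227, centred on column 279, with the fingers hiding its rear. The tip is laterally aligned and about 7 mm ahead of the button centre, just short of the push plate. I'll descend carefully.

Request:
{"fn": "play_rows", "kwargs": {"translation": [[0, -0.001, -0.02], [0, -0.001, -0.032], [0, -0.001, -0.038], [0, -0.001, -0.038], [0, -0.001, -0.038]], "yaw": [0, 0, 0, 0, 0]}}

```text
clock: 3.0
eef_pos: [504.9, -152.9, 63.0]
eef_rot: [3.141, 0.0, 1.354]
wrist_force: [-0.5, 0.2, -0.1]
finger_gap: 0.5
finger_force: 0.0
```

Request:
{"fn": "play_rows", "kwargs": {"translation": [[0, 0, -0.003], [0, 0, -0.006], [0, 0, -0.009], [0, 0, -0.011], [0, 0, -0.011], [0, 0, -0.011]], "yaw": [0, 0, 0, 0, 0, 0]}}

```text
clock: 3.75
eef_pos: [504.8, -152.9, 51.7]
eef_rot: [3.141, 0.0, 1.354]
wrist_force: [0.8, 0.1, 4.0]
finger_gap: 0.1
finger_force: 2.1
```

Request:
{"fn": "play_rows", "kwargs": {"translation": [[0, 0, -0.002], [0, 0, -0.0035], [0, 0, -0.0035], [0, 0, -0.0035]], "yaw": [0, 0, 0, 0]}}

```text
clock: 4.25
eef_pos: [504.9, -152.9, 49.0]
eef_rot: [3.141, 0.0, 1.354]
wrist_force: [-5.6, 1.1, 18.3]
finger_gap: 0.5
finger_force: 9.1
```

Request:
{"fn": "play_rows", "kwargs": {"translation": [[0, 0, 0.0006], [0.0004, 0.002, 0.0006], [0.0009, 0.004, 0.0006], [0.0017, 0.008, 0.0006], [0.0026, 0.012, 0.0006], [0.0034, 0.016, 0.0006], [0.0043, 0.02, 0.0006], [0.0054, 0.025, 0.0006], [0.0065, 0.03, 0.0006], [0.0075, 0.035, 0.0006], [0.0086, 0.04, 0.0006]], "yaw": [0, 0, 0, 0, 0, 0, 0, 0, 0, 0, 0]}}

```text
clock: 5.62
eef_pos: [513.6, -113.3, 49.1]
eef_rot: [3.14, 0.001, 1.354]
wrist_force: [-1.9, -4.6, 9.9]
finger_gap: 0.3
finger_force: 5.1
```

Request:
{"fn": "play_rows", "kwargs": {"translation": [[0.0015, 0.007, 0], [0.003, 0.014, 0], [0.0045, 0.021, 0], [0.006, 0.028, 0], [0.0075, 0.035, 0], [0.009, 0.042, 0], [0.0105, 0.049, 0], [0.012, 0.056, 0], [0.0135, 0.063, 0], [0.015, 0.07, 0], [0.0165, 0.077, 0], [0.0165, 0.077, 0]], "yaw": [0, 0, 0, 0, 0, 0, 0, 0, 0, 0, 0, 0]}}

```text
clock: 7.12
eef_pos: [530.9, -35.7, 49.2]
eef_rot: [3.139, -0.0, 1.354]
wrist_force: [4.9, 2.4, 7.6]
finger_gap: 0.5
finger_force: 3.6
```

```bash
python3 - <<'E'
from h import *
s,c=cam('side')
im=c['pixels'][170:310,230:340,::-1]
cv2.imwrite('pics/s2.png',cv2.resize(im,None,fx=4,fy=4,interpolation=2))
E
```

```text
(no output)
```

View pics/s2.png

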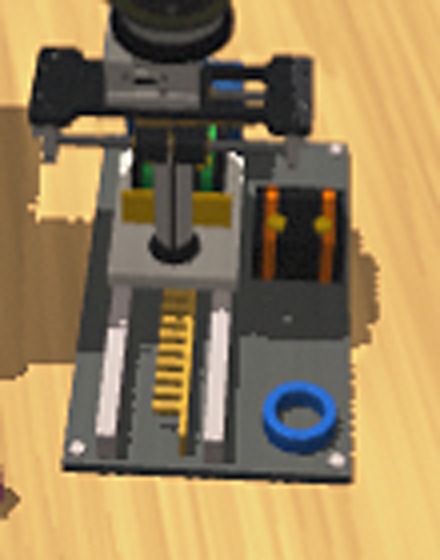

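The crop shows the carriage well along the rails, with the finger on the button against the yellow plate. I'll ease it in to the stop.

Request:
{"fn": "play_rows", "kwargs": {"translation": [[0.0006, 0.003, 0], [0.0013, 0.006, 0], [0.0019, 0.009, 0], [0.0024, 0.011, 0], [0.0026, 0.012, 0], [0.0026, 0.012, 0]], "yaw": [0, 0, 0, 0, 0, 0]}}

```text
clock: 7.92
eef_pos: [533.4, -24.4, 49.2]
eef_rot: [3.139, 0.0, 1.354]
wrist_force: [3.4, -3.5, 7.2]
finger_gap: 0.1
finger_force: 3.7
```

Request:
{"fn": "play_rows", "kwargs": {"translation": [[0.0003, 0.0015, 0], [0.0006, 0.003, 0], [0.0006, 0.003, 0]], "yaw": [0, 0, 0]}}

```text
clock: 8.3
eef_pos: [533.5, -21.7, 49.1]
eef_rot: [3.14, 0.001, 1.354]
wrist_force: [0.4, -5.7, 9.4]
finger_gap: 0.4
finger_force: 4.8
```

Request:
{"fn": "play_rows", "kwargs": {"translation": [[0.0002, 0.001, 0], [0.0004, 0.002, 0], [0.0004, 0.002, 0]], "yaw": [0, 0, 0]}}

```text
clock: 8.68
eef_pos: [533.7, -20.4, 49.1]
eef_rot: [3.14, 0.002, 1.354]
wrist_force: [-2.0, -12.7, 11.0]
finger_gap: 0.6
finger_force: 7.7
```

Request:
{"fn": "play_rows", "kwargs": {"translation": [[0.0002, 0.001, 0], [0.0004, 0.002, 0], [0.0004, 0.002, 0]], "yaw": [0, 0, 0]}}

```text
clock: 9.05
eef_pos: [533.7, -20.3, 49.1]
eef_rot: [3.14, 0.005, 1.353]
wrist_force: [-5.5, -27.0, 13.2]
finger_gap: 0.6
finger_force: 15.8
```

The tip stalls at y = -20.3 with 27 N of push. That is about 136 mm of travel including the gap, so the carriage is at its stop. Next I'll relax the push and lift straight up.

Request:
{"fn": "play_rows", "kwargs": {"translation": [[-0.0003, -0.0015, 0], [-0.0003, -0.0015, 0.002], [-0.0003, -0.0015, 0.005], [-0.0003, -0.0015, 0.01], [-0.0003, -0.0015, 0.02], [-0.001, -0.004, 0.05], [-0.001, -0.004, 0.1], [-0.01, -0.05, 0.15], [-0.02, -0.1, 0.15], [-0.03, -0.15, 0.15], [-0.03, -0.15, 0.15]], "yaw": [0, 0, 0, 0, 0, 0, 0, 0, 0, 0, 0]}}

```text
clock: 10.42
eef_pos: [502.7, -169.3, 197.9]
eef_rot: [-3.14, 0.0, 1.35]
wrist_force: [-0.3, -0.6, -0.1]
finger_gap: 0.3
finger_force: 0.0
```

```bash
python3 - <<'E'
from h import *
s,c=cam('side')
uv,a,m=blob(c,(80,150,90),(98,255,255),(273,230),20,True)
for z in (49,57): print(uv,a,ray(c,uv,z).round(1))
print(s['wrist_force'])
im=c['pixels'][170:310,230:340,::-1]
cv2.imwrite('pics/s3.png',cv2.resize(im,None,fx=4,fy=4,interpolation=2))
E
```

```text
[275.70833333 227.125     ] 24 [539.9 -26.3  49. ]
[275.70833333 227.125     ] 24 [538.6 -33.9  57. ]
[-0.26674452 -0.56636835 -0.13350375]
```

View pics/s3.png

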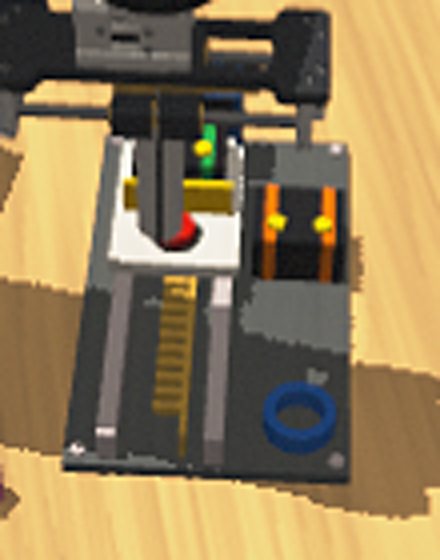

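The gripper still blocks the view of the button, so I'll move further aside and compare positions.

Request:
{"fn": "play_rows", "kwargs": {"translation": [[-0.04, -0.04, 0.02], [-0.08, -0.08, 0.03], [-0.11, -0.12, 0.03], [-0.11, -0.16, 0.03], [-0.11, -0.16, 0.03], [-0.11, -0.16, 0.03]], "yaw": [0, 0, 0, 0, 0, 0]}}

```text
clock: 11.22
eef_pos: [394.1, -325.6, 228.1]
eef_rot: [-3.141, -0.001, 1.355]
wrist_force: [0.5, 0.3, -0.2]
finger_gap: 0.9
finger_force: 0.0
```

```bash
python3 - <<'E'
from h import *
for n,p in(('side',(274,228)),('top',(287,208))):
    s,c=cam(n)
    uv,a,m=blob(c,(80,150,90),(98,255,255),p,20,True)
    print(n,uv,a,ray(c,uv,57).round(1))
    if n=='side': im=c['pixels'][170:310,230:340,::-1]
cv2.imwrite('pics/s4.png',cv2.resize(im,None,fx=4,fy=4,interpolation=2))
E
```

```text
side [274.88095238 226.4047619 ] 42 [536.8 -30.8  57. ]
top [284.87096774 208.72580645] 62 [530.8 -28.8  57. ]
```

View pics/s4.png

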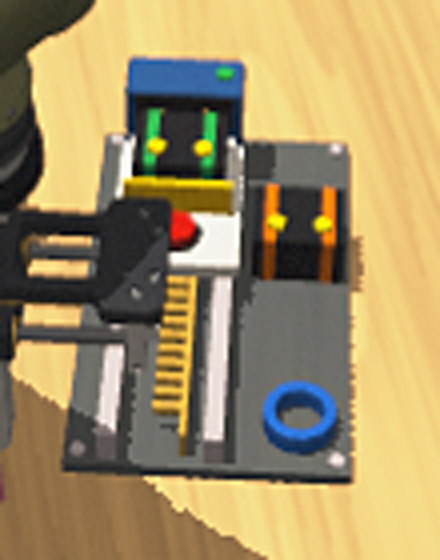

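The button has moved (28, 128) mm in the top view, about 131 mm along the slide. The module sits flat against the head, the button stands proud, and the arm is clear.

```bash
python3 -c "
from cell import manip; print(manip.sign_off())"
```

```text
the job is handed in; nothing more can be done
None
```

I handed the job in: the carriage was pushed to its end stop with the button held down, then the button was let go and the arm moved clear. In the last pictures the button had moved about 131 of 132 mm and stood up, and the module was flat in its nest; the verdict itself was not shown.

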